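Lock the guard and hold the test switch down through the guard window

TASK

Start the lamp test: first lock the guard by putting the locking pin through the hole in its flange, all the way in until its collar rests on the flange, and let it go. Then pass the blade of the flat test key down through the narrow window in the guard and press the sprung switch inside well down, nearly as far as the key's collar allows. It is a hold-to-run switch, so finish with the key still gripped and the switch held down; leave the pin in and do not disturb the other things on the table.

Things in the scene. Friction and masses are not known exactly. Their poses are not given: they have to be found in the camera images.
- test_box: fixed grey test box on a dark base plate, 126 x 186 x 90 mm. Origin: on the table under the box, z up. It stays upright, its yaw and place vary. The guard on top is a painted grey steel sheet 6 mm thick with its upper face 90 mm above the table; its larger part (118 x 118 mm) carries the window, its smaller flange on the box's -y side (60 x 54 mm) carries the pin hole, 86 mm from the window. Inside, under the window, is the switch
- window (a point): centre of the guard window, at the guard's upper face (90 mm above the table). The window is a slot through the 6 mm sheet, 40 mm long along this frame's y and 12 mm wide along its x: 2 mm clear all round the key's blade. z is up
- pin_hole (a point): centre of the pin hole at the flange's upper face (90 mm above the table). Round, 13 mm, vertical; the same hole goes on through the 10 mm lug just below the flange, empty space under it. z is up
- switch (a joint): travel of the sprung switch, m: 0 when up, grows as it is pressed down; about 0.012 when the key's collar meets the guard. The spring pushes back with 3 N at the start and 7 N at 0.012, so a key that is let go is pushed up again
- switch_top (a point): centre of the switch's flat black pad (22 x 34 mm), 48 mm below the guard's upper face when up
- key: loose flat test key, 0.1 kg, standing upright in its holder. Origin: centre of the underside of its collar. Steel blade below the collar: 36 mm wide (its y), 8 mm thick (its x), 60 mm long with a slightly tapered tip. Collar 26 x 46 x 6 mm (x, y, z). Black ribbed grip above the collar from 6 to 50 mm above the origin, 20 mm thick (x) and 36 mm wide (y): take it across its 20 mm. The same either way round. z up
- key_tip (a point): middle of the lower end of the key's blade, 60 mm below the key's origin
- pin: loose locking pin, 0.08 kg, standing upright in its holder. Origin: centre of the underside of its collar. Below it a round steel shank 10 mm thick and 45 mm long whose last 6 mm taper to 5 mm; collar 30 mm across, 5 mm thick; above it a black round ribbed grip, 22 mm across, from 5 to 49 mm above the origin. z up
- pin_tip (a point): lower end of the pin's shank, 45 mm below the pin's origin
- key_holder: fixed grey block, 64 x 78 mm, 68 mm high, on an 80 x 94 mm foot, with a slot in which the key stands, its collar on the block's top. Origin on the table. It may stand in the left or the nearer middle place
- pin_holder: fixed grey block like the key's, with a 14 mm round hole in which the pin stands, its collar on the block's top. Origin on the table. The two holders may have changed places
- grease_tin: bystander: round green tin, 69 mm across, 54 mm high, origin under its centre
- tape_roll: bystander: roll of black tape lying flat, 70 mm across, 19 mm high, origin under its centre
- bolt_1: bystander: steel bolt standing on its head, 25 x 28 x 60 mm, origin under its centre
- relay_1: bystander: small black relay cube, 28 x 28 x 34 mm, origin under its centre
Not all that is in view belongs to the job. Leave any purple or yellow look-alike of the pin alone.

How it is judged:
By the outcome, as a careful person would: the job done as asked, in the order asked, and still so for the second after the job is handed in, while the arm keeps its last pose, push and grip.
It also fails if it takes over 69 s, if anything falls off the work surface, if the arm or the gripper's body presses on something with over 40 N, if the wrist force passes 120 N, or if a joint passes its speed limit or range.

ROBOT

A 6-joint arm with a two-finger parallel gripper is mounted at the origin on the work surface; the furniture and walls round the work are solid. World frame = base frame: x ahead of the robot, y to its left, z up, the work surface at z = 0. Lengths are in mm, angles in rad, forces in N, time in s.
With the tool pointing down it reaches from about 300 to 775 mm from the base axis. Payload 14.6 kg.
Tool frame: the origin (TCP) lies at the very end of the fingers, on their centre line; the grasp point (between the pads) lies 19 mm behind it; z points along the fingers, y is the line along which they close (so a half turn about z gives the same grasp; the last joint's range is limited). The gripper opens to 94 mm and grips with 3 to 60 N. Pads are 16 mm wide; open, the fingers measure 119 mm over their backs; the gripper's body (75 mm by 177 mm) begins 78 mm behind the grasp point.
Start: joints at [-1.285, 0.3, 1.521, -0, 1.321, -0.067], TCP at [190.032, -516.117, 177.846] pointing down, gripper open.
Joint ranges: [-3.03, 3.03], [-0.79, 2.21], [0.23, 2.52], [-1.04, 4.18], [0, 3.07], [-2.55, 2.55]. Speed limits (rad/s): [2.22, 2.22, 2.57, 3.14, 3.14, 3.14].

INTERFACE

Orientations are given as [roll, pitch, yaw] about the fixed x, y, z axes, in that order (R = Rz(yaw) Ry(pitch) Rx(roll)).
In Python, from cell import manip gives the robot as it stands.
- The arm moves only by the tool servo_tool, never from a script. Its argument "motion" is a list that holds one entry, the list of rows, each a list of 7 numbers: the shift along the world's x, y, z as a fraction of full scale, then the turn, a rotation vector about the world's x, y, z as a fraction of full scale, then the closure, from 0 (fully open) to 1 (shut). In form: [[[x, y, z, rx, ry, rz, gripper], ...]]. A call has 1 to 10 rows; each row is the pose to reach, as a shift and turn from the pose commanded when the call began, turning the shorter way round; what a row does not reach only later rows make up. Full scale, the value 1, is 0.5 m for a shift and pi rad for a turn. A row lasts 1/10 s, in which the tool goes at most 50 mm and 8.59 degrees, less where a joint would pass 70% of its speed; a pose out of reach is approached as far as the arm can. A call with a number of a shift or a turn outside -1 to 1 is refused whole. A call with a gripper value outside its range is refused whole. The fingers move at their own pace and stop on an object; "newtons" is the grip in N (left out, the last holds). Time passes only in rows, so rows that repeat a pose let the fingers close. It gives the time, the measured TCP pose, the force, the opening and the grip force at its end, in the units of the state.
- manip.read_state(): the state, without advancing time (a new reading comes with each control period).
- manip.camera(name): name is "side" or "top" or "wrist"; returns a dict with "frame" (400x640x3 uint8, red, green, blue), "range_z" (400x640 float32, mm along the optical axis (not along the pixel's ray), 0 where there is no reading), "vfov" (degrees; the focal length in pixels is half the picture's height over the tangent of half this angle, whatever the lens; pixels are square), "cx", "cy" (the principal point, pixels), "cam_to_world" (4x4, takes a point from camera to world coordinates). Camera axes: x right, y down, z forward; pixel columns grow to the right and rows downward; lengths in mm; the calibration is good to about 2 mm. A picture is of the moment at which its call begins.
- manip.sign_off(): hands the job in; it is judged then, once.
The state is a dict: "clock": time; "joints": joint angles; "qd": joint speeds; "effort": joint torques, N m; "eef_pos": TCP position; "eef_rot": TCP orientation; "wrist_force": force on the tool from outside, world axes, zero at the start; "moment": the same for the moment, N m; "finger_gap": finger opening in mm; "finger_force": force on a finger pad.
Only numpy, scipy, OpenCV 4.12 (cv2) and the standard library are available. Lean on these libraries where they do the work, as an engineer would, in place of code of your own. Each camera call takes 0.05 s, during which the arm holds its last target. There are 200 camera calls.

## Working session

There is one attempt and no reset: what is moved stays moved. The work goes in short steps, Python scripts to look and compute and a tool call to move; the robot and the scene stay as the last step left them, time stands still between calls to the robot, and variables do not carry over. Pictures are saved under pics/ and viewed, at most 10 in all, crops included, and the job is handed in when it is done.

Besides the shell and the picture viewer there is one more tool, called as name([rows], argument=value, ...), one row to a line, values as JSON. servo_tool: Moves the arm, as the interface text tells. Its arguments: {"type":"object","properties":{"motion":{"type":"array"},"newtons":{"type":"number"}},"required":["motion"]}

```bash
mkdir -p pics
cat > h.py <<'E'
import numpy as np, cv2
from cell import manip
def grab(name,fn=None):
    c=manip.camera(name); 
    np.savez('%s.npz'%(fn or name),**{k:v for k,v in c.items()})
    if fn: cv2.imwrite('pics/%s.png'%fn,c['frame'][:,:,::-1])
    return c
def pt(c,u,v,z=None):
    f=200/np.tan(np.radians(float(c['vfov']))/2)
    d=np.array([(u-float(c['cx']))/f,(v-float(c['cy']))/f,1]); T=c['cam_to_world']
    if z is None:
        p=d*float(c['range_z'][int(round(v)),int(round(u))])
        return T[:3,:3]@p+T[:3,3]
    w=T[:3,:3]@d; return T[:3,3]+w*(z-T[2,3])/w[2]
def ld(fn): return dict(np.load('%s.npz'%fn))
E
python3 - <<'E'
from h import *
a=grab('top','top1');b=grab('side','side1')
for c in(a,b):print(c['vfov'],c['cx'],c['cy'],c['cam_to_world'].round(3).tolist())
print(manip.read_state())
E
```

```text
46.73765238853369 323.64478853239046 201.25085979549516 [[0.08, -0.956, 0.281, 109.269], [-0.997, -0.075, 0.029, -6.628], [-0.006, -0.283, -0.959, 1291.85], [0.0, 0.0, 0.0, 1.0]]
49.245344157728596 320.1614788820355 195.52943466567902 [[-0.965, -0.114, 0.234, 189.534], [-0.26, 0.381, -0.887, 1071.817], [0.012, -0.917, -0.398, 566.836], [0.0, 0.0, 0.0, 1.0]]
{'clock': 0.1, 'joints': array([-1.28461907e+00,  3.00452714e-01,  1.52147295e+00, -4.30728015e-06,
        1.32067675e+00, -6.65900877e-02]), 'qd': array([-3.80431349e-04, -1.19912483e-03, -2.77878755e-03, -1.07360303e-04,
       -8.85888031e-05,  1.14298260e-03]), 'effort': array([ 5.58056240e-05, -5.32649302e+01, -3.53286803e+01,  7.09277205e-02,
        2.35201127e-02, -6.14420105e-05]), 'eef_pos': array([ 189.95640492, -515.90087007,  177.34216143]), 'eef_rot': array([-3.14058485e+00, -6.30274359e-05,  3.52768381e-01]), 'wrist_force': array([ 0.08850482, -0.51803753, -0.70185612]), 'moment': array([-0.02067661,  0.0198551 ,  0.01153884]), 'finger_force': 0.0, 'finger_gap': 94.09906406132248}
```

View pics/top1.png

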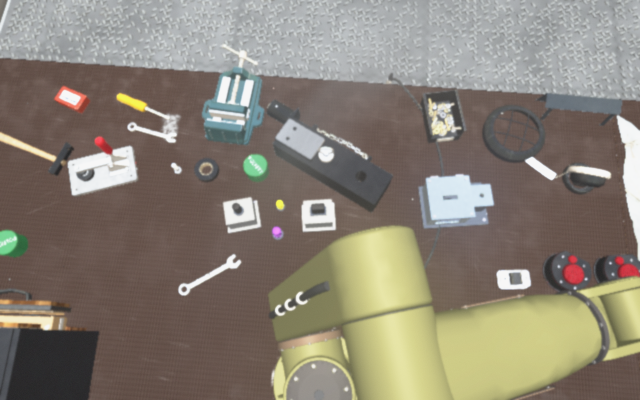

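View pics/side1.png

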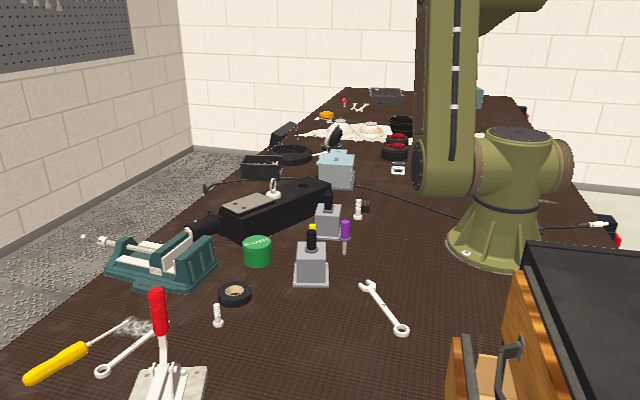

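The top view shows a holder at (241,213) with a round black grip (pin, probably), one at (318,213) with a rectangular grip (key), and the box at (455,200) with its flange to the right. The yellow and purple look-alikes are at (280,205) and (277,232). Next I check in close crops.

Run:
```python
from h import *
a=ld('top1');f=a['frame'][:,:,::-1]
A=cv2.resize(f[185:245,210:350],None,fx=5,fy=5,interpolation=cv2.INTER_CUBIC)
B=cv2.resize(f[165:235,410:505],None,fx=5,fy=5,interpolation=cv2.INTER_CUBIC)
B=cv2.resize(f[170:230,410:505],None,fx=5,fy=5,interpolation=cv2.INTER_CUBIC)
o=np.zeros((600,700,3),np.uint8);o[:300]=A;o[300:600,:475]=B
cv2.imwrite('pics/crop1.png',o)
for u,v in[(238,209),(318,209),(278,232),(280,205),(452,203),(483,195),(430,187),(445,220)]:print(u,v,pt(a,u,v).round(1))
```

```text
238 209 [417.  253.4 110. ]
318 209 [430.7  41.4 120.4]
278 232 [366.8 142.8  94. ]
280 205 [446.3 147.8  75.4]
452 203 [ 482.9 -315.7   93.4]
483 195 [ 514.4 -401.4   86.3]
430 187 [ 524.5 -256.6   91.3]
445 220 [ 457.6 -318.2    7.2]
```

View pics/crop1.png

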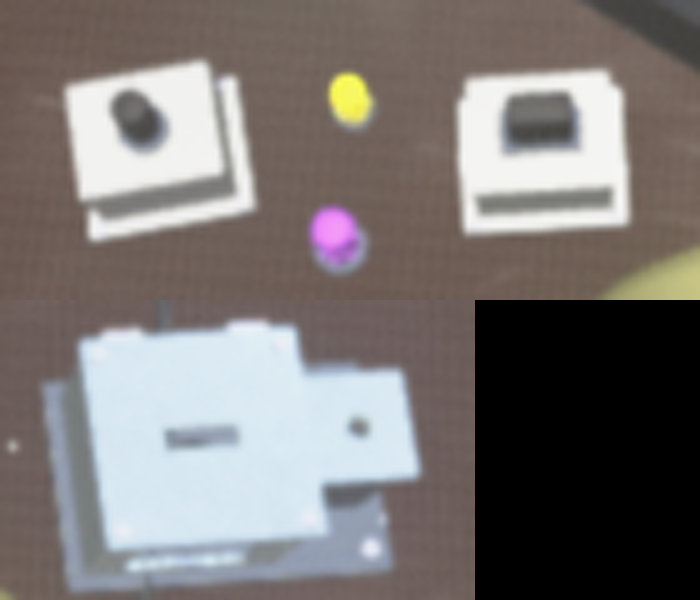

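Choices: the pin is the left holder's round black grip, crop (130,105), i.e. pixel (236,206). The key is the right holder's black block, (318,207). The purple (277,230) and yellow (280,204) objects are look-alikes to leave alone. The window is at (450.5,197.5) and the pin hole at (482,195.5).

Run:
```python
from h import *
a=ld('top1')
w=pt(a,450.4,197.4,90);h=pt(a,481.8,195.4,90);print('win',w,'hole',h,np.linalg.norm(w-h),np.degrees(np.arctan2(*(w-h)[[1,0]])))
print('pin top',pt(a,236,206,117),'key top',pt(a,318,207,118))
l,r=pt(a,311.5,207,118),pt(a,324.5,206.5,118);print(l,r)
```

```text
win [ 499.49984064 -312.27209935   90.        ] hole [ 511.7889561  -396.97771327   90.        ] 85.59242599683199 98.25489301366417
pin top [422.97222203 258.17749863 117.        ] key top [436.83052459  41.9293901  118.        ]
[435.49653596  59.00585555 118.        ] [439.52866882  24.96439669 118.        ]
```

servo_tool([
  [[0.5,0.37,0.24,0,0,0.43,0],[0.5,0.37,0.24,0,0,0.43,0],[0.5,0.37,0.24,0,0,0.43,0],[0.5,0.37,0.24,0,0,0.43,0],[0.5,0.37,0.24,0,0,0.43,0],[0.5,0.37,0.24,0,0,0.43,0],[0.5,0.37,0.24,0,0,0.43,0],[0.5,0.37,0.24,0,0,0.43,0],[0.5,0.37,0.24,0,0,0.43,0],[0.5,0.37,0.24,0,0,0.43,0]],
])

```text
clock: 1.1
eef_pos: [440.1, -330.9, 297.5]
eef_rot: [-3.141, -0.001, 1.707]
wrist_force: [-0.5, 0.9, -0.3]
finger_gap: 94.2
finger_force: 0.0
```

servo_tool([
  [[0,0,0,0,0,0,0],[0,0,0,0,0,0,0]],
])

```text
clock: 1.3
eef_pos: [439.9, -331.2, 297.7]
eef_rot: [-3.141, -0.0, 1.7]
wrist_force: [-0.5, -0.4, 0.5]
finger_gap: 93.8
finger_force: 0.0
```

Run:
```python
from h import *
a=grab('wrist','w1');print(a['vfov'],a['cam_to_world'].round(3).tolist());s=manip.read_state();print(s['eef_pos'],s['eef_rot'])
```

```text
70.1898424314881 [[0.992, 0.124, 0.035, 430.195], [0.129, -0.954, -0.272, -251.915], [-0.001, 0.274, -0.962, 505.517], [0.0, 0.0, 0.0, 1.0]]
[ 439.86688681 -331.25406711  297.78179125] [-3.14150188e+00 -1.21702083e-04  1.70046715e+00]
```

View pics/w1.png

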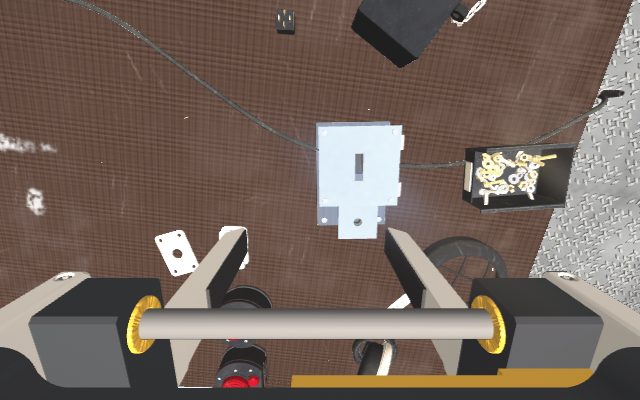

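The wrist view shows the window at about (359,167) and the pin hole at about (358,222). I get sub-pixel centres from the dark blobs.

```bash
cat >> h.py <<'E'
def dark(c,u0,u1,v0,v1,t,bright=False):
    g=c['frame'][v0:v1,u0:u1].mean(2); m=(g<t).astype(np.uint8)
    n,l,s,ce=cv2.connectedComponentsWithStats(m); k=1+np.argmax(s[1:,4])
    return ce[k]+[u0,v0],s[k],cv2.minAreaRect(np.argwhere(l==k)[:,::-1].astype(np.float32))
E
python3 - <<'E'
from h import *
a=ld('w1')
for b in[(345,373,145,190),(347,370,213,232)]:
    ce,s,r=dark(a,*b,140);print(ce,s,r,pt(a,*ce,90))
w,h=[pt(a,*dark(a,*b,140)[0],90) for b in[(345,373,145,190),(347,370,213,232)]]
d=w-h;print(np.linalg.norm(d),np.degrees(np.arctan2(d[1],d[0]))-90)
E
```

```text
[358.95652174 163.36956522] [ 11   9   7  20 138] ((14.0, 18.5), (19.0, 6.0), 90.0) [ 500.9217322  -306.77075585   90.        ]
[357.23529412 221.41176471] [ 7  6  7  5 17] ((10.308822631835938, 8.514705657958984), (2.572478771209717, 6.173949241638184), 59.03623962402344) [ 513.68269064 -396.2790173    90.        ]
90.41333379680214 8.113831619091798
```

servo_tool([
  [[0.0,0.9,-0.1,0,0,0,0],[0.0,0.9,-0.1,0,0,0,0],[0.0,0.9,-0.1,0,0,0,0],[0.0,0.9,-0.1,0,0,0,0],[0.0,0.9,-0.1,0,0,0,0],[0.0,0.9,-0.1,0,0,0,0],[0.0,0.9,-0.1,0,0,0,0],[0.0,0.9,-0.1,0,0,0,0],[0.0,0.9,-0.1,0,0,0,0],[0.0,0.9,-0.1,0,0,0,0]],
])

```text
clock: 2.35
eef_pos: [439.2, 123.0, 247.2]
eef_rot: [-3.141, -0.001, 1.707]
wrist_force: [-0.7, -0.5, 0.6]
finger_gap: 93.8
finger_force: 0.0
```

servo_tool([
  [[-0.034,0.278,-0.04,0,0,0,0.4],[-0.034,0.278,-0.04,0,0,0,0.4],[-0.034,0.278,-0.04,0,0,0,0.4],[-0.034,0.278,-0.04,0,0,0,0.4],[-0.034,0.278,-0.04,0,0,0,0.4],[-0.034,0.278,-0.04,0,0,0,0.4],[-0.034,0.278,-0.04,0,0,0,0.4]],
])

```text
clock: 3.05
eef_pos: [423.5, 256.7, 228.2]
eef_rot: [3.141, -0.0, 1.702]
wrist_force: [-0.4, 0.7, -0.1]
finger_gap: 56.1
finger_force: 0.0
```

Run:
```python
from h import *
a=grab('wrist','w2');s=manip.read_state();print(s['eef_pos'],s['eef_rot'],s['clock'],s['finger_gap'])
```

```text
[423.48180195 256.86419744 228.20602204] [ 3.14098147e+00 -1.31743273e-04  1.70169531e+00] 3.1 56.65235107210231
```

View pics/w2.png

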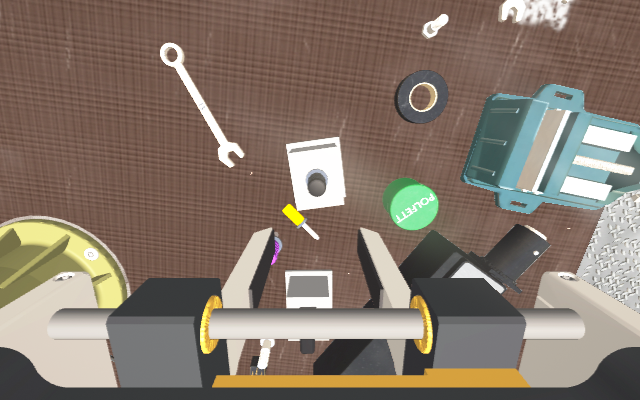

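The pin's grip top is at about (317,188), and the yellow look-alike at (294,215) is clear of the path.

Run:
```python
from h import *
a=ld('w2')
ce,s,r=dark(a,298,338,165,205,90);print(ce,s,r)
for u,v in[(317,187),(317,188.5),ce]:print(pt(a,u,v,117),pt(a,u,v))
T=ld('top1')
m=dark(T,228,246,198,218,100);print(m,pt(T,*m[0],105))
```

```text
[312.38709677 179.87096774] [10 11 13 11 31] ((14.20466423034668, 14.422280311584473), (7.126175403594971, 13.892441749572754), 59.74356460571289)
[425.01604092 260.79150601 117.        ] [424.97813885 261.04055192 118.05570564]
[425.25068696 259.03092336 117.        ] [425.16787974 259.5765809  119.2601674 ]
[418.68263658 268.39799218 117.        ] [418.69973604 268.17205253 115.93455353]
(array([238.1, 209.9]), array([ 7,  9,  7,  6, 30], dtype=int32), ((10.0, 11.5), (5.0, 6.0), 90.0)) [415.90070962 253.86556177 105.        ]
```

```bash
cat >> h.py <<'E'
def cloud(c,u0,u1,v0,v1,zlo,zhi):
    f=200/np.tan(np.radians(float(c['vfov']))/2); v,u=np.mgrid[v0:v1,u0:u1]; r=c['range_z'][v0:v1,u0:u1]
    P=np.stack([(u-float(c['cx']))/f*r,(v-float(c['cy']))/f*r,r],-1)@c['cam_to_world'][:3,:3].T+c['cam_to_world'][:3,3]
    m=(P[...,2]>zlo)&(P[...,2]<zhi)&(r>0); return P[m]
E
python3 - <<'E'
from h import *
for n,b in(('w2',(298,338,165,205)),('top1',(228,246,198,218))):
    P=cloud(ld(n),*b,112,124);print(n,len(P),P.mean(0),P.min(0),P.max(0))
E
```

```text
w2 271 [424.19277094 260.66356918 117.44273908] [413.60360428 249.0220646  112.67329691] [434.77576901 270.51584902 119.98267073]
top1 50 [422.02668381 260.14581393 116.90182558] [412.23113804 250.13281158 113.02067044] [432.02065054 269.47802263 121.63225728]
```

servo_tool([
  [[0.001,0.006,-0.1,0,0,0,0.4],[0.001,0.006,-0.18,0,0,0,0.4],[0.001,0.006,-0.25,0,0,0,0.4],[0.001,0.006,-0.302,0,0,0,0.4],[0.001,0.006,-0.302,0,0,0,0.4],[0.001,0.006,-0.302,0,0,0,1],[0.001,0.006,-0.302,0,0,0,1],[0.001,0.006,-0.302,0,0,0,1],[0.001,0.006,-0.302,0,0,0,1],[0.001,0.006,-0.302,0,0,0,1]],
], newtons=25)

```text
clock: 4.1
eef_pos: [423.8, 261.0, 77.4]
eef_rot: [3.141, -0.0, 1.704]
wrist_force: [-0.3, -0.1, 3.5]
finger_gap: 21.3
finger_force: 25.0
```

servo_tool([
  [[0,0,0.08,0,0,0,1],[0,0,0.16,0,0,0,1],[0,0,0.24,0,0,0,1],[0,0,0.32,0,0,0,1],[0.02,-0.1,0.32,0,0,0,1],[0.04,-0.2,0.32,0,0,0,1],[0.06,-0.3,0.32,0,0,0,1],[0.08,-0.4,0.32,0,0,0,1],[0.1,-0.5,0.32,0,0,0,1],[0.1,-0.6,0.32,0,0,0,1]],
])

```text
clock: 5.1
eef_pos: [473.6, -36.3, 236.9]
eef_rot: [3.141, 0.0, 1.704]
wrist_force: [0.5, 0.6, -1.1]
finger_gap: 21.1
finger_force: 25.0
```

servo_tool([
  [[0.03,-0.1,0,0,0,0,1],[0.05,-0.2,0,0,0,0,1],[0.076,-0.3,0,0,0,0,1],[0.076,-0.4,0,0,0,0,1],[0.076,-0.5,0,0,0,0,1],[0.076,-0.6,0,0,0,0,1],[0.076,-0.64,0,0,0,0,1],[0.076,-0.64,0,0,0,0,1],[0.076,-0.64,0,0,0,0,1]],
])

```text
clock: 6.0
eef_pos: [511.3, -354.1, 236.5]
eef_rot: [-3.141, -0.001, 1.703]
wrist_force: [0.5, 1.2, -0.6]
finger_gap: 21.2
finger_force: 25.0
```

Run:
```python
from h import *
a=grab('wrist','w3');t=grab('top','top3')
A=cv2.resize(a['frame'][120:320,240:400,::-1],None,fx=2.5,fy=2.5,interpolation=cv2.INTER_CUBIC)
B=cv2.resize(t['frame'][165:235,410:505,::-1],(400,295));o=np.zeros((500,800,3),np.uint8);o[:,:400]=A;o[:295,400:]=B
cv2.imwrite('pics/c3.png',o)
```

```text
(no output)
```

View pics/c3.png

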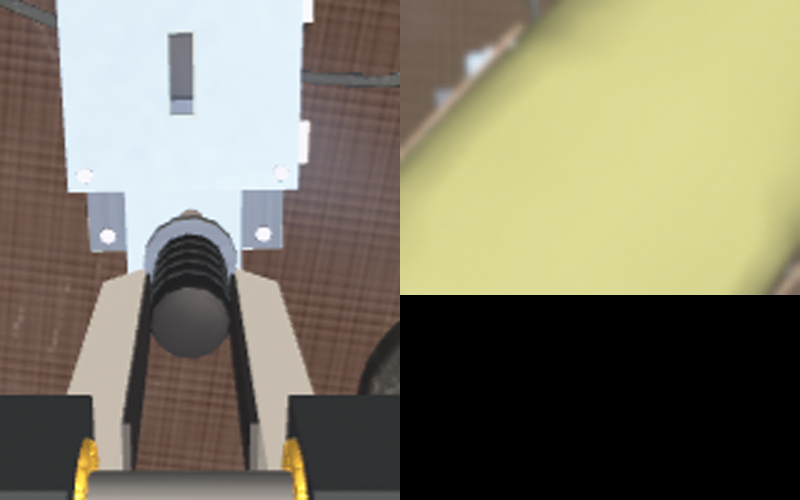

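The crop shows the window spanning crop (168.5–193.5, 33–115), with its centre at pixel (312.4,149.5). The gripped pin hides the hole and its grip top is at crop (190,322). I work out the hole from the window and cross-check it with w1.

Run:
```python
from h import *
a=ld('w3')
p=lambda x,y,z:pt(a,240+(x+.5)/2.5-.5,120+(y+.5)/2.5-.5,z)
c=[p(168.5,33,90),p(193,33,90),p(193.5,115,90),p(168.5,115,90)];W=np.mean(c,0);print(np.round(c,1).tolist(),W)
g=p(68,191,90),p(299,189,90);d=g[1]-g[0];print('guard edge',g,np.linalg.norm(d),np.degrees(np.arctan2(d[1],d[0])))
s=manip.read_state();print(s['eef_pos'],s['eef_rot'])
print('grip top',p(190,322,s['eef_pos'][2]+40))
# w1
b=ld('w1');B=cv2.resize(b['frame'][140:240,310:410,::-1],None,fx=6,fy=6,interpolation=cv2.INTER_CUBIC);cv2.imwrite('pics/c1.png',B)
P=cloud(b,310,410,115,240,84,97);print('guard z',np.median(P[:,2]))
P=cloud(a,260,370,100,200,84,97);print('guard z',np.median(P[:,2]))
```

```text
[[493.0, -293.1, 90.0], [504.8, -291.5, 90.0], [510.4, -331.2, 90.0], [497.9, -332.8, 90.0]] [ 501.50451729 -312.17556616   90.        ]
guard edge (array([ 451.42663634, -378.86991682,   90.        ]), array([ 569.39008959, -362.00254109,   90.        ])) 119.16326894989616 8.137458146729506
[ 511.6896728  -353.20717773  237.08499572] [ 3.14142588e+00 -4.63220736e-05  1.70467131e+00]
grip top [ 511.90103651 -354.63152518  277.08499572]
guard z 90.9026266786176
guard z 90.93762607679665
```

View pics/c1.png

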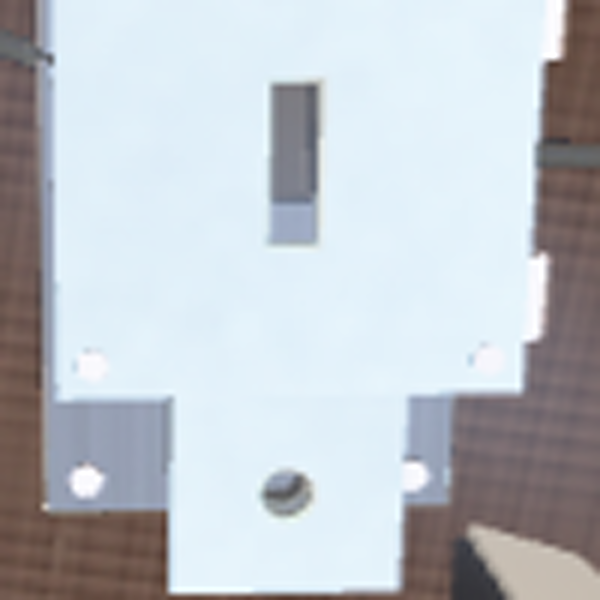

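servo_tool([
  [[0.004,-0.05,0,0,0,0,1],[0.004,-0.085,0,0,0,0,1],[0.004,-0.085,-0.05,0,0,0,1],[0.004,-0.085,-0.1,0,0,0,1],[0.004,-0.085,-0.15,0,0,0,1],[0.004,-0.085,-0.15,0,0,0,1],[0.004,-0.085,-0.15,0,0,0,1],[0.004,-0.085,-0.15,0,0,0,1]],
])

```text
clock: 6.9
eef_pos: [514.2, -396.7, 163.9]
eef_rot: [3.14, 0.002, 1.704]
wrist_force: [-0.6, -0.5, -0.0]
finger_gap: 21.0
finger_force: 25.0
```

Run:
```python
from h import *
S=np.array([manip.read_state()['eef_pos'] for _ in range(3)]);print(S)
a=grab('wrist','w4');b=grab('side','s4')
A=cv2.resize(a['frame'][40:280,220:420,::-1],None,fx=2,fy=2,interpolation=cv2.INTER_CUBIC)
B=cv2.resize(b['frame'][130:210,300:380,::-1],(400,400),interpolation=cv2.INTER_CUBIC);o=np.zeros((480,800,3),np.uint8);o[:,:400]=A;o[:400,400:]=B
cv2.imwrite('pics/c4.png',o)
print(manip.read_state()['eef_pos'])
```

```text
[[ 514.17013425 -396.71907678  163.91128553]
 [ 514.17013425 -396.71907678  163.91128553]
 [ 514.17013425 -396.71907678  163.91128553]]
[ 513.95429247 -396.87235599  163.46481137]
```

View pics/c4.png

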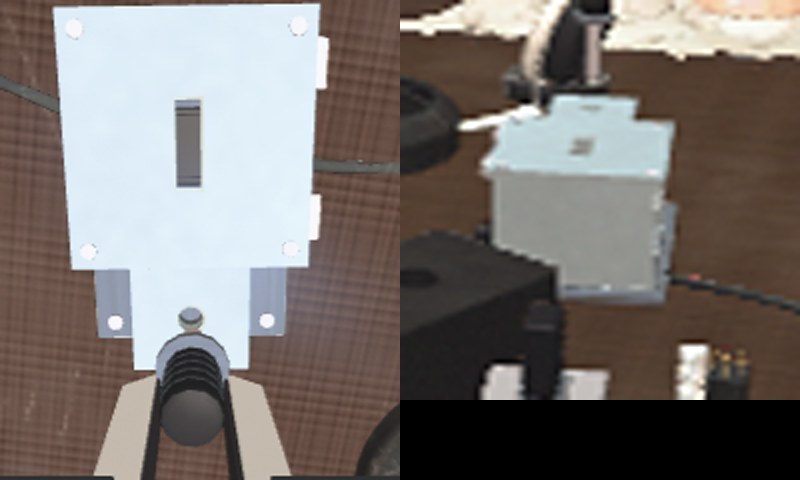

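The hole is visible at crop (190.5,318), just ahead of the pin's tip. The window is at crop (188.5,143) and the grip top at (191.5,417).

Run:
```python
from h import *
a=ld('w4')
p=lambda x,y,z:pt(a,220+(x+.5)/2-.5,40+(y+.5)/2-.5,z)
print('hole',p(190.5,318.5,90.),'win',p(188.7,143,90.))
print('hole top/L/R',p(190.5,306.5,90),p(178,319,90),p(204,319,90))
print('grip',p(191.5,417,203.5),'collar l,r',p(156,358,163.5-4),p(229,358,163.5-4))
```

```text
hole [ 514.06332855 -396.86588763   90.        ] win [ 501.74957601 -311.49963752   90.        ]
hole top/L/R [ 513.21459302 -390.54118944   90.        ] [ 507.72486606 -397.98860566   90.        ] [ 520.98325646 -396.20490605   90.        ]
grip [ 514.60082898 -397.4551886   203.5       ] collar l,r [ 500.14492188 -395.0771807   159.5       ] [ 528.7454603  -391.23191471  159.5       ]
```

servo_tool([
  [[-0.001,0.001,-0.015,0,0,0,1],[-0.001,0.001,-0.03,0,0,0,1],[-0.001,0.001,-0.04,0,0,0,1],[-0.001,0.001,-0.045,0,0,0,1],[-0.001,0.001,-0.05,0,0,0,1],[-0.001,0.001,-0.055,0,0,0,1],[-0.001,0.001,-0.06,0,0,0,1],[-0.001,0.001,-0.06,0,0,0,1]],
])

```text
clock: 7.8
eef_pos: [512.9, -396.2, 131.5]
eef_rot: [-3.141, -0.0, 1.704]
wrist_force: [-1.1, 0.3, -0.8]
finger_gap: 21.1
finger_force: 25.0
```

servo_tool([
  [[0,0,-0.01,0,0,0,1],[0,0,-0.02,0,0,0,1],[0,0,-0.03,0,0,0,1],[0,0,-0.04,0,0,0,1],[0,0,-0.05,0,0,0,1],[0,0,-0.058,0,0,0,1],[0,0,-0.062,0,0,0,1],[0,0,-0.066,0,0,0,1],[0,0,-0.066,0,0,0,1]],
])

```text
clock: 8.7
eef_pos: [513.2, -396.5, 99.5]
eef_rot: [3.141, 0.001, 1.704]
wrist_force: [-1.0, 0.4, 3.6]
finger_gap: 21.0
finger_force: 25.0
```

servo_tool([
  [[0,0,-0.001,0,0,0,1],[0,0,-0.001,0,0,0,0.4],[0,0,-0.001,0,0,0,0.4],[0,0,-0.001,0,0,0,0.4],[0,0,-0.001,0,0,0,0.4],[0,0,0.05,0,0,0,0.4],[0,0,0.14,0,0,0,0.4],[0,0,0.22,0,0,0,0.4],[0,0,0.22,0,0,0,0.4],[0,0,0.22,0,0,0,0.4]],
])

```text
clock: 9.7
eef_pos: [513.1, -396.3, 209.2]
eef_rot: [3.141, 0.001, 1.704]
wrist_force: [0.3, 0.4, -0.1]
finger_gap: 56.4
finger_force: 0.0
```

Run:
```python
from h import *
a=grab('wrist','w5');print(manip.read_state()['eef_pos'])
P=cloud(a,220,420,100,300,125,160);print(len(P),P.mean(0),np.median(P[:,2]))
P=cloud(a,220,420,40,300,93,99);print(len(P),P.mean(0),np.median(P,0),P.min(0),P.max(0))
```

```text
[ 512.70916447 -396.04141892  207.82126432]
390 [ 513.23281359 -395.6654396   138.44108259] 139.5471265308898
241 [ 506.46854299 -361.35713158   94.82746791] [ 509.28558375 -385.94714923   95.03995801] [ 436.34106158 -420.47083659   93.00206804] [ 559.20497734 -252.29022675   97.23985929]
```

servo_tool([
  [[-0.152,0.876,0.044,0,0,0,0.4],[-0.152,0.876,0.044,0,0,0,0.4],[-0.152,0.876,0.044,0,0,0,0.4],[-0.152,0.876,0.044,0,0,0,0.4],[-0.152,0.876,0.044,0,0,0,0.4],[-0.152,0.876,0.044,0,0,0,0.4],[-0.152,0.876,0.044,0,0,0,0.4],[-0.152,0.876,0.044,0,0,0,0.4],[-0.152,0.876,0.044,0,0,0,0.4],[-0.152,0.876,0.044,0,0,0,0.4]],
])

```text
clock: 10.75
eef_pos: [435.6, 45.6, 230.0]
eef_rot: [-3.14, -0.001, 1.709]
wrist_force: [0.1, -0.7, 0.2]
finger_gap: 56.1
finger_force: 0.0
```

Run:
```python
from h import *
a=grab('wrist','w6');s=manip.read_state();print(s['eef_pos'],s['eef_rot'])
for n,b in(('w6',(220,420,60,260)),('top1',(305,331,198,218))):
    P=cloud(ld(n),*b,113,125);P=P[(abs(P[:,0]-437)<40)&(abs(P[:,1]-42)<40)];print(n,len(P),P.mean(0),cv2.minAreaRect(P[:,:2].astype(np.float32)))
cv2.imwrite('pics/c6.png',cv2.resize(a['frame'][60:260,220:420,::-1],None,fx=3,fy=3,interpolation=cv2.INTER_CUBIC))
```

```text
[436.16509312  43.53676459 229.82551598] [-3.13988233e+00 -2.07803259e-04  1.70771968e+00]
w6 497 [439.80362347  44.43489777 118.25342707] ((439.6545715332031, 43.88377380371094), (19.67917823791504, 34.30712127685547), 9.06332015991211)
top1 99 [437.3685579   43.740758   117.77423513] ((437.89788818359375, 43.4036865234375), (21.841232299804688, 34.35032272338867), 5.0888800621032715)
```

View pics/c6.png

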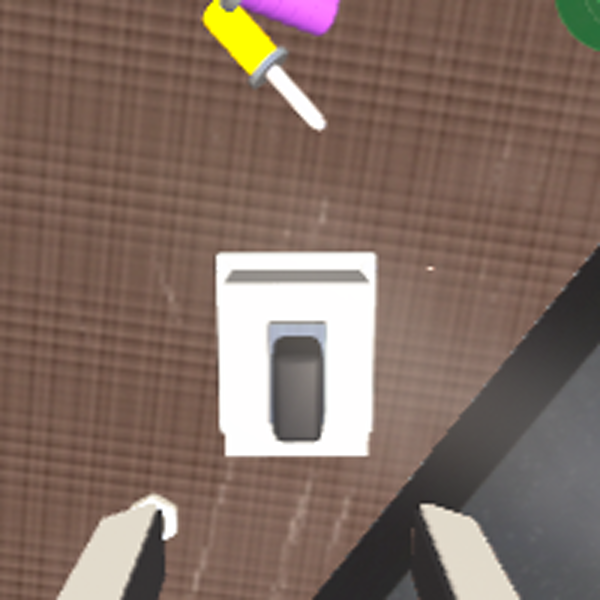

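The key is aligned with the tool, its grip top at crop (298,390). It is centred at (439,44) with a yaw near 8°.

servo_tool([
  [[0.006,0,-0.1,0,0,0,0.4],[0.006,0,-0.18,0,0,0,0.4],[0.006,0,-0.25,0,0,0,0.4],[0.006,0,-0.304,0,0,0,0.4],[0.006,0,-0.304,0,0,0,0.4],[0.006,0,-0.304,0,0,0,0.4],[0.006,0,-0.304,0,0,0,1],[0.006,0,-0.304,0,0,0,1],[0.006,0,-0.304,0,0,0,1],[0.006,0,-0.304,0,0,0,1]],
], newtons=40)

```text
clock: 11.8
eef_pos: [440.2, 41.7, 79.4]
eef_rot: [3.141, 0.0, 1.704]
wrist_force: [0.8, 0.3, -0.2]
finger_gap: 27.8
finger_force: 0.0
```

servo_tool([
  [[0,0,0,0,0,0,1],[0,0,0,0,0,0,1]],
])

```text
clock: 12.0
eef_pos: [440.0, 41.8, 79.1]
eef_rot: [3.141, 0.0, 1.704]
wrist_force: [-0.2, 0.1, 2.5]
finger_gap: 19.6
finger_force: 40.0
```

servo_tool([
  [[0,0,0.08,0,0,0,1],[0,0,0.16,0,0,0,1],[0,0,0.24,0,0,0,1],[0,0,0.32,0,0,0,1],[0.02,-0.08,0.32,0,0,0,1],[0.04,-0.16,0.32,0,0,0,1],[0.06,-0.24,0.32,0,0,0,1],[0.08,-0.32,0.32,0,0,0,1],[0.1,-0.4,0.32,0,0,0,1],[0.122,-0.48,0.32,0,0,0,1]],
])

```text
clock: 13.0
eef_pos: [501.0, -199.9, 238.6]
eef_rot: [-3.141, -0.0, 1.704]
wrist_force: [0.5, 0.8, -0.7]
finger_gap: 19.6
finger_force: 40.0
```

servo_tool([
  [[0,-0.08,0,0,0,0,1],[0,-0.16,0,0,0,0,1],[0,-0.226,0,0,0,0,1],[0,-0.226,-0.04,0,0,0,1],[0,-0.226,-0.08,0,0,0,1],[0,-0.226,-0.11,0,0,0,1],[0,-0.226,-0.11,0,0,0,1],[0,-0.226,-0.11,0,0,0,1]],
])

```text
clock: 13.8
eef_pos: [501.0, -311.2, 184.2]
eef_rot: [-3.142, -0.0, 1.704]
wrist_force: [-0.1, -0.4, -0.8]
finger_gap: 19.2
finger_force: 40.0
```

Run:
```python
from h import *
a=grab('wrist','w7');s=manip.read_state();print(s['eef_pos'],s['eef_rot'],s['finger_gap'])
cv2.imwrite('pics/c7.png',cv2.resize(a['frame'][40:280,220:420,::-1],None,fx=2.5,fy=2.5,interpolation=cv2.INTER_CUBIC))
```

```text
[ 501.22373518 -311.35441064  184.72376687] [3.14093514e+00 6.23760009e-04 1.70379144e+00] 19.543073287105454
```

View pics/c7.png

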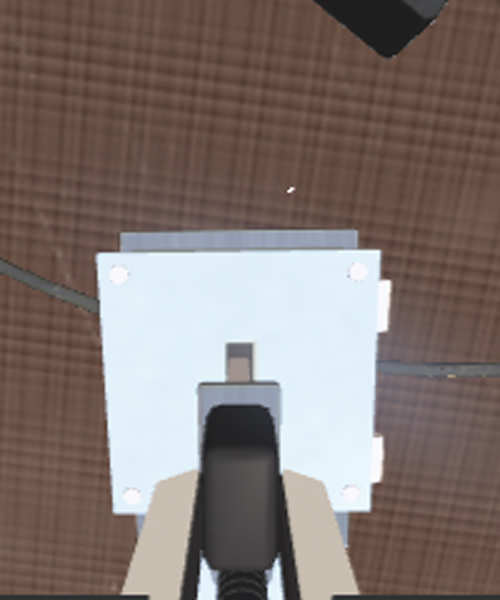

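The last picture shows the window's far edge at crop (226–254,343), the key collar's far edge at (199–281,382), and the guard corners (96,254), (380,250), (371,512), (114,515).

Run:
```python
from h import *
a=ld('w7'); z0=184.4
p=lambda x,y,z:pt(a,220+(x+.5)/2.5-.5,40+(y+.5)/2.5-.5,z)
y=np.array([-np.sin(np.radians(8.13)),np.cos(np.radians(8.13)),0]);x=np.array([y[1],-y[0],0])
e=(p(226,343,90)+p(254,343,90))/2;print('window via far edge',e-20*y, p(226,343,90),p(254,343,90))
g=[p(*q,90) for q in((96,254),(380,250),(371,512),(114,515))];print('guard c',np.mean(g,0),[np.linalg.norm(g[i]-g[i-1]).round(1) for i in range(4)])
for i,j in((0,1),(3,2)):
    d=g[j]-g[i];print(np.degrees(np.arctan2(d[1],d[0])))
zc=z0-5;l,r=p(199,382,zc),p(281,382,zc);d=r-l;print('collar far',l,r,np.linalg.norm(d),np.degrees(np.arctan2(d[1],d[0])),'key c',(l+r)/2-23*y)
P=cloud(a,220,420,140,280,z0+34,z0+44);P=P[np.abs(P[:,0]-501)<20];P=P[abs(P[:,1]+311)<30];print('grip top',len(P),P.mean(0),cv2.minAreaRect(P[:,:2].astype(np.float32)))
```

```text
window via far edge [ 501.75142627 -312.08770773   90.        ] [ 492.9345177 -293.0939262   90.       ] [ 504.91155133 -291.48349942   90.        ]
guard c [ 501.80517927 -312.90606726   90.        ] [np.float64(118.7), np.float64(118.4), np.float64(118.8), np.float64(118.9)]
8.444800944826243
8.398355865928483
collar far [ 485.67401662 -288.23773577  179.4       ] [ 510.75001186 -284.8649213   179.4       ] 25.301806554979766 7.660519730667694 key c [ 501.46466476 -309.3201727   179.4       ]
grip top 1749 [ 501.03908147 -307.41201465  223.49658416] ((498.61279296875, -308.5800476074219), (37.202484130859375, 36.017051696777344), 71.03315734863281)
```

servo_tool([
  [[0.001,-0.0055,0,0,0,0.003,1],[0.001,-0.0055,-0.01,0,0,0.003,1],[0.001,-0.0055,-0.02,0,0,0.003,1],[0.001,-0.0055,-0.03,0,0,0.003,1],[0.001,-0.0055,-0.038,0,0,0.003,1],[0.001,-0.0055,-0.046,0,0,0.003,1],[0.001,-0.0055,-0.054,0,0,0.003,1],[0.001,-0.0055,-0.06,0,0,0.003,1],[0.001,-0.0055,-0.066,0,0,0.003,1],[0.001,-0.0055,-0.066,0,0,0.003,1]],
])

```text
clock: 14.85
eef_pos: [501.3, -313.9, 150.4]
eef_rot: [-3.141, -0.0, 1.713]
wrist_force: [-0.3, -0.1, -1.2]
finger_gap: 19.4
finger_force: 40.0
```

servo_tool([
  [[0,0,-0.01,0,0,0,1],[0,0,-0.02,0,0,0,1],[0,0,-0.03,0,0,0,1],[0,0,-0.04,0,0,0,1],[0,0,-0.05,0,0,0,1],[0,0,-0.06,0,0,0,1],[0,0,-0.066,0,0,0,1],[0,0,-0.066,0,0,0,1]],
])

```text
clock: 15.65
eef_pos: [501.3, -313.9, 117.3]
eef_rot: [-3.141, -0.0, 1.713]
wrist_force: [-0.5, -0.3, -2.0]
finger_gap: 19.6
finger_force: 40.0
```

Run:
```python
from h import *
a=grab('wrist','w8');s=manip.read_state();print(s['eef_pos'],s['wrist_force'])
z0=s['eef_pos'][2]
# collar far strip height above guard, grip top height
P=cloud(a,260,380,100,260,z0-14,z0+2);P=P[(abs(P[:,0]-501)<16)&(P[:,1]>-300)&(P[:,1]<-285)]
print(len(P),np.histogram(P[:,2],np.arange(z0-14,z0+3)))
```

```text
[ 501.41299766 -313.99179626  117.71513697] [-0.69404002 -0.50581553 -0.97498481]
360 (array([  0,   0,   0,   0,   0,   2,   1,  22,  88, 175,  48,   3,   0,
         0,   6,  15]), array([103.71513697, 104.71513697, 105.71513697, 106.71513697,
       107.71513697, 108.71513697, 109.71513697, 110.71513697,
       111.71513697, 112.71513697, 113.71513697, 114.71513697,
       115.71513697, 116.71513697, 117.71513697, 118.71513697,
       119.71513697]))
```

servo_tool([
  [[0,0,-0.006,0,0,0,1],[0,0,-0.012,0,0,0,1],[0,0,-0.018,0,0,0,1],[0,0,-0.024,0,0,0,1],[0,0,-0.028,0,0,0,1],[0,0,-0.03,0,0,0,1],[0,0,-0.03,0,0,0,1],[0,0,-0.03,0,0,0,1]],
])

```text
clock: 16.5
eef_pos: [501.6, -314.1, 103.1]
eef_rot: [3.141, 0.0, 1.713]
wrist_force: [-0.6, -0.6, 3.8]
finger_gap: 19.0
finger_force: 40.0
```

servo_tool([
  [[0,0,-0.001,0,0,0,1],[0,0,-0.002,0,0,0,1],[0,0,-0.002,0,0,0,1],[0,0,-0.002,0,0,0,1]],
])

```text
clock: 16.9
eef_pos: [501.5, -314.1, 101.9]
eef_rot: [3.141, 0.0, 1.713]
wrist_force: [0.1, -1.3, 4.1]
finger_gap: 19.4
finger_force: 40.0
```

servo_tool([
  [[0,0,-0.001,0,0,0,1],[0,0,-0.001,0,0,0,1],[0,0,-0.001,0,0,0,1]],
])

```text
clock: 17.2
eef_pos: [501.6, -314.1, 101.5]
eef_rot: [3.141, 0.0, 1.713]
wrist_force: [0.0, -0.9, 4.2]
finger_gap: 19.6
finger_force: 40.0
```

Run:
```python
from h import *
for n in range(2):
    a=grab('wrist','w9');s=manip.read_state();print(s['eef_pos'],s['wrist_force'])
z0=s['eef_pos'][2]
P=cloud(a,260,380,100,260,z0-8,z0+0);P=P[(abs(P[:,0]-501)<16)&(P[:,1]>-300)&(P[:,1]<-287)]
print(len(P),np.median(P[:,2]))
G=cloud(a,260,380,100,260,86,94);G=G[(G[:,1]>-280)&(abs(G[:,0]-498)<25)];print(len(G),np.median(G[:,2]))
```

```text
[ 501.54455939 -314.07434342  101.47393118] [0.36486753 0.78774702 5.50047715]
[ 501.55087165 -314.07829825  101.47185094] [ 0.69414152 -0.132463    5.78532658]
335 97.14240894825971
2324 90.91751420993526
```

Run:
```python
from h import *
a=ld('w9');P=cloud(a,0,640,0,400,125,150);P=P[(abs(P[:,0]-513)<20)&(abs(P[:,1]+396)<20)];print(len(P),P.mean(0) if len(P) else 0, np.percentile(P[:,2],90) if len(P) else 0)
print(manip.sign_off())
```

```text
609 [ 513.45550721 -395.71808943  139.09010282] 140.4391371406012
the job is handed in; nothing more can be done
None
```

The job is handed in. The locking pin is seated in the flange and released, and the key is still gripped and holding the switch down, about 11–12 mm by my estimate, with its collar a fraction of a millimetre above the guard.

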